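Unfold the crank of a clamping stage and clamp the part for measuring

TASK

Swing the folded crank handle of the clamping stage up until it stands fully upright, and only then crank clockwise (seen from above) until you feel the jaw hold the aluminium part firmly against the fence, without forcing it any harder. Let go with the handle still standing up, and leave the other things on the bench alone.

Things in the scene. Friction and masses are not known exactly. Their poses are not given: they have to be found in the camera images.
- stage: White clamping stage, fixed; origin on the vertical crank axis at bench level. Tower 120 x 120 mm, 60 mm high, around the axis; from it a low bed (130 mm wide, top 20 mm above the bench) runs 265 mm from the axis along own +y (roughly to the robot's left) and carries jaw, part and fence.
- hub (a point): Top centre of the crank's hub, on the vertical crank axis, 78 mm above the bench (the top of the steel crank arm, 16 mm wide, 10 mm thick). Fixed; only its position is of use.
- hinge (a point): Pivot of the folding handle at the outer end of the crank arm, 60 mm from the crank axis and 98 mm above the bench, between two steel lugs (38 mm wide over all with the pin, tops 108 mm above the bench). Moves with the crank. The pivot pin is level and square to the arm.
- grip (a point): Point on the axis of the black round grip, 50 mm from the hinge. The grip is a sleeve 20 mm thick and 62 mm long, from 14 to 76 mm from the hinge, spinning freely on the handle's shank. Folded flat, it lies level from the hinge back over the hub, axis 98 mm above the bench, 10 mm of air between it and the arm. Upright, this point is 148 mm above the bench, over the hinge.
- handle (a joint): Fold angle of the handle: 0 folded flat, 1.571 fully upright (end stop); it may start slightly raised. A stiff friction hinge: about 3 N at the grip point swings it, and it stays where it is left.
- crank (a joint): Angle of the crank from its start, rad; 0 to 7.8, grows clockwise seen from above. The jaw advances 10 mm per rad. Turning needs about 3.5 N at the handle (60 mm radius) while the jaw is free; it stays where it is left; once the part is pinched each further newton at the handle adds about 6 N on the part. The start is the opened end stop.
- jaw: Steel sliding jaw on the bed, 90 mm wide, 30 mm along its travel, 36 mm high, with a stiffly sprung front plate (about 20 N per mm); origin at the centre of its underside, own +y its closing direction (along the bed, away from the tower). It has to press the part with at least 10 N, and more than 90 N harms it.
- part: Stepped aluminium part, loose on the bed between jaw and fence, 60 mm across the bed, 36 mm along it, 40 mm high, about 160 g; origin at the centre of its underside. The jaw slides it to the fence, a steel block like the jaw, set at an unmeasured place: clamping comes after 26 to 64 mm of jaw travel and must be felt. No need to touch it.
- ring_gauge: Bystander: steel ring 56 mm across, 18 mm high; origin under its centre.
- cleaner: Bystander: white bottle 44 mm across, 110 mm high; origin under its centre.
- driver: Bystander: screwdriver 160 mm long, lying on the bench.
- dustbrush: Bystander: small brush lying on the bench.
- loupe: Bystander: black loupe 38 mm across, 38 mm high; origin under its centre.
- pin_tray: Bystander: open grey tray 100 x 140 x 30 mm; origin under its centre.
- gauge_case: Bystander: closed wooden case 110 x 170 x 35 mm; origin under its centre.
Not all that is in view belongs to the job. There is more than one size of the part; the one meant has the size given above.

How it is judged:
On the way, in this order (a step that is already met when the one before it is completed fails the run):
1. the handle is unfolded fully upright (within about 7 degrees) (value of joint handle above 1.45 rad), for 0.2 s.
2. the jaw clamps the part (10 N or more) (contact force between jaw and part above 10 N), for 0.2 s.
At the end, for the whole second after the job is handed in: The handle stands upright (within about 10 degrees), the part sits level (within 6 degrees) on the bed, held by the jaw with at least 10 N, and the crank is at rest and released (value of joint handle above 1.4 rad and contact force between jaw and part above 10 N and angle between part's own z axis and vertical below 0.1 rad and velocity of joint crank below 0.05 rad/s); the robot touches nothing.
It fails at once if the crank is turned more than 0.35 rad with the handle not unfolded (value of joint crank above 0.35 rad and value of joint handle below 1.1 rad).
It fails at once if the jaw presses the part with more than 90 N (contact force between jaw and part above 90 N).
It fails at once if another thing on the bench is moved more than 30 mm (distance of any of ring_gauge, cleaner, driver, dustbrush, loupe, pin_tray, gauge_case from where it was at the start of the episode above 0.03 m).
It also fails if it takes over 72 s, if anything falls off the work surface, if the arm or the gripper's body presses on something with over 40 N, if the wrist force passes 120 N, or if a joint passes its speed limit or range.

ROBOT

A 6-joint arm with a two-finger parallel gripper is mounted at the origin on the work surface. World frame = base frame: x ahead of the robot, y to its left, z up, the work surface at z = 0. Lengths are in m, angles in rad, forces in N, time in s.
With the tool pointing down it reaches from about 0.3 to 0.95 m from the base axis. Payload 3.1 kg.
Tool frame: the origin (TCP) lies at the very end of the fingers, on their centre line; the grasp point (between the pads) lies 19 mm behind it (env.tcp_to_grasp is the z of the grasp point in the tool frame, in m); z points along the fingers, y is the line along which they close (so a half turn about z gives the same grasp; the last joint's range is limited). The gripper opens to 85 mm and grips with 20 to 120 N. Pads are 22 mm wide; open, the fingers measure 114 mm over their backs; the gripper's body (76 mm by 85 mm) begins 54 mm behind the grasp point. The pads swing forward as they close: fully open they stand 13 mm farther back than shut.
Start: joints at [-1.298, 0.308, 1.634, -0, 1.2, -0.07], TCP at [0.21, -0.589, 0.231] pointing down, gripper open.
Joint ranges: [-3.06, 3.06], [-0.79, 1.96], [0.05, 2.63], [-1.19, 4.34], [0.05, 2.64], [-2.94, 2.94]. Speed limits (rad/s): [2.79, 2.79, 3.14, 3.14, 3.14, 3.14].

INTERFACE

Orientations are given as a rotation vector (axis times angle).
In Python, from workcell import env gives the robot as it stands.
- The arm moves only by the tool jog_arm, never from a script. Its argument "moves" is a list of rows, each an object of numbers: "dx", "dy", "dz": the shift along the tool's x, y, z scaled (see below); "rx", "ry", "rz": the turn, a rotation vector about the tool's x, y, z scaled (see below); "grip": the finger opening in mm, from 0 to 85.4. In form: [{"dx": .., "dy": .., "dz": .., "rx": .., "ry": .., "rz": .., "grip": ..}, ...]. A call has 1 to 5 rows; each row is the pose to reach, as a shift and turn from the pose commanded when the call began, along the tool's axes at that moment; what a row does not reach only later rows make up. The controller multiplies each number of a shift by 300 mm and each number of a turn by 30 degrees. A row lasts 1/12 s, in which the tool goes at most 41.7 mm and 7.16 degrees, less where a joint would pass 70% of its speed; a pose out of reach is approached as far as the arm can. A call with a number of a shift or a turn outside -1 to 1 is refused whole. A call with a gripper value outside its range is refused whole. The fingers move at their own pace and stop on an object; "force" is the grip in N (left out, the last holds). Time passes only in rows, so rows that repeat a pose let the fingers close. It gives the time, the measured TCP pose, the force, the opening and the grip force at its end, in the units of the state.
- env.read_state(): the state, without advancing time (a new reading comes with each control period).
- env.get_image(name): name is "scene" or "top" or "wrist"; returns the picture (420x560x3 uint8, blue, green, red); there is no depth.
- env.camera_model(name): a dict with "fov_y" (degrees; the focal length in pixels is half the picture's height over the tangent of half this angle, whatever the lens; pixels are square), "cx", "cy" (the principal point, pixels), "eye" and "orientation" of the camera in the world; the wrist camera has in their place "mount" (4x4, takes a point from camera to tool coordinates, whose origin is the TCP and whose axes are the flange's). Camera axes: x right, y down, z forward; pixel columns grow to the right and rows downward; lengths in m; the calibration is good to about 2 mm. The wrist camera is an equidistant fisheye: a pixel r from the principal point sees the ray r / f radians off the axis. A picture is of the moment at which its call begins: read the wrist's pose just before it. camera_model takes no time and is no camera call.
- env.hand_in(): hands the job in; it is judged then, once.
Trained networks look in the newest picture that a camera, given by its name, has taken for a name from the list of things; names that differ only in an ending like _2 or _b are one class to them, and where a whole thing is asked for, a point or a joint stands for the part that bears it (a point fixed in the world has none). Each returns a list of dicts, best first, with "p" (0 to 1); they miss things now and then, are a little off and sometimes report something else, mostly with a low value. They report only what shows in the picture. A call takes as long as a camera call. They do not tell look-alikes from the thing itself.
- env.spot_in(camera, name): "at" ([column, row] in pixels, amid what is visible of it).
- env.silhouettes(camera, name): "pixels" (420x560 bool, what is visible of it) and "at" ([column, row] in pixels, amid what is visible of it).
The state is a dict: "time": time; "qpos": joint angles; "joint_velocities": joint speeds; "joint_torque": joint torques, N m; "tool_pos": TCP position; "ee_rot": TCP orientation; "contact_force": force on the tool from outside, world axes, zero at the start; "wrist_torque": the same for the moment, N m; "gripper_width": finger opening in m; "gripper_force": force on a finger pad.
Only numpy, scipy, OpenCV 4.12 (cv2) and the standard library are available. Lean on these libraries where they do the work, as an engineer would, in place of code of your own. Each camera call takes 0.05 s, during which the arm holds its last target. There are 200 camera calls.

## Working session

There is one attempt and no reset: what is moved stays moved. The work goes in short steps, Python scripts to look and compute and a tool call to move; the robot and the scene stay as the last step left them, time stands still between calls to the robot, and variables do not carry over. Pictures are saved under pics/ and viewed, at most 10 in all, crops included, and the job is handed in when it is done.

Besides the shell and the picture viewer there is one more tool, called after "Request:" by a JSON object that holds its "op" and its "data", one argument or row to a line. jog_arm: Moves the arm, as the interface text tells. Shifts and turns lie within -1 to 1; 1 stands for 300 mm of shift or 30 degrees of turn. Its arguments: {"type":"object","properties":{"moves":{"type":"array","items":{"type":"object","properties":{"dx":{"type":"number","minimum":-1,"maximum":1},"dy":{"type":"number","minimum":-1,"maximum":1},"dz":{"type":"number","minimum":-1,"maximum":1},"rx":{"type":"number","minimum":-1,"maximum":1},"ry":{"type":"number","minimum":-1,"maximum":1},"rz":{"type":"number","minimum":-1,"maximum":1},"grip":{"type":"number"}}}},"force":{"type":"number"}},"required":["moves"]}

```bash
mkdir -p pics; ls
cat > h.py <<'E'
import numpy as np, cv2
from scipy.spatial.transform import Rotation as R
from workcell import env
def cam(name,st=None):
    m=env.camera_model(name)
    f=210/np.tan(np.radians(m['fov_y'])/2)
    if name=='wrist':
        T=np.array(m['mount']); Rt=R.from_rotvec(st['ee_rot']).as_matrix()
        return f,m['cx'],m['cy'],Rt@T[:3,3]+st['tool_pos'],Rt@T[:3,:3]
    o=np.array(m['orientation']); 
    Rm=o if o.shape==(3,3) else (R.from_rotvec(o).as_matrix() if o.size==3 else R.from_quat(o).as_matrix())
    return f,m['cx'],m['cy'],np.array(m['eye']),Rm
def toz(name,px,z,st=None):
    f,cx,cy,e,Rm=cam(name,st); u=(px[0]-cx)/f;v=(px[1]-cy)/f
    if name=='wrist':
        r=np.hypot(u,v)+1e-12; d=np.array([u/r*np.sin(r),v/r*np.sin(r),np.cos(r)])
    else: d=np.array([u,v,1])
    d=Rm@d; return e+d*(z-e[2])/d[2]
def proj(name,p,st=None):
    f,cx,cy,e,Rm=cam(name,st); q=Rm.T@(np.array(p)-e)
    if name=='wrist':
        t=np.arctan2(np.hypot(q[0],q[1]),q[2]); s=t/np.hypot(q[0],q[1])
        return np.array([cx+f*q[0]*s,cy+f*q[1]*s])
    return np.array([cx+f*q[0]/q[2],cy+f*q[1]/q[2]])
E
python3 - <<'E'
from h import *
print(env.camera_model('top'),env.camera_model('scene'),env.tcp_to_grasp)
a=env.get_image('top');b=env.get_image('scene')
cv2.imwrite('pics/top.png',a);cv2.imwrite('pics/scene.png',b)
for c in('top','scene'):
  for n,z in(('stage',.06),('hub',.078),('hinge',.098),('grip',.098),('handle',.098),('jaw',.056),('part',.06),('cleaner',.05)):
    for r in env.spot_in(c,n)[:2]: print(c,n,np.round(r['at']),round(r['p'],2),np.round(toz(c,r['at'],z),3))
E
```

```text
pics
{'fov_y': 46.00797650272044, 'cx': 277.8729807728844, 'cy': 219.03931200150032, 'eye': array([2.92383757e-01, 1.58283828e-04, 1.57653742e+00]), 'orientation': array([-2.13597156,  2.14473002, -0.16130047])} {'fov_y': 42.93690107648801, 'cx': 281.7432792303824, 'cy': 212.6932370263025, 'eye': array([1.11282895, 0.80865972, 0.92758907]), 'orientation': array([-0.81385327, -2.50138247,  1.16888943])} -0.0187
top stage [287. 219.] 0.63 [ 0.526 -0.023  0.06 ]
top stage [288. 215.] 0.42 [ 0.538 -0.029  0.06 ]
top hub [316. 214.] 0.77 [ 0.538 -0.114  0.078]
top hinge [316. 204.] 0.64 [ 0.567 -0.112  0.098]
top handle [316. 208.] 0.53 [ 0.554 -0.11   0.098]
top jaw [292. 216.] 0.62 [ 0.535 -0.038  0.056]
top jaw [243. 248.] 0.39 [0.436 0.113 0.056]
top part [272. 220.] 0.77 [0.523 0.022 0.06 ]
top part [322. 274.] 0.75 [ 0.356 -0.13   0.06 ]
top cleaner [253. 177.] 0.57 [0.663 0.082 0.05 ]
scene stage [267. 239.] 0.72 [0.588 0.028 0.06 ]
scene hinge [244. 195.] 0.73 [ 0.564 -0.106  0.098]
scene hinge [271. 222.] 0.44 [0.57  0.021 0.098]
scene grip [246. 191.] 0.7 [ 0.552 -0.114  0.098]
scene grip [243. 198.] 0.54 [ 0.573 -0.097  0.098]
scene handle [245. 188.] 0.7 [ 0.547 -0.127  0.098]
scene part [284. 230.] 0.85 [0.537 0.027 0.06 ]
scene part [338. 287.] 0.7 [0.55  0.245 0.06 ]
scene cleaner [249. 269.] 0.57 [0.673 0.078 0.05 ]
```

Run:
```python
import cv2
a=cv2.imread('pics/top.png');b=cv2.imread('pics/scene.png')
cv2.imwrite('pics/c1.png',cv2.resize(a[140:300,200:380],None,fx=4,fy=3.75,interpolation=2)[:600])
cv2.imwrite('pics/c2.png',cv2.resize(b[140:320,170:390],None,fx=3.3,fy=3.3,interpolation=2))
```

```text
(no output)
```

View pics/c1.png

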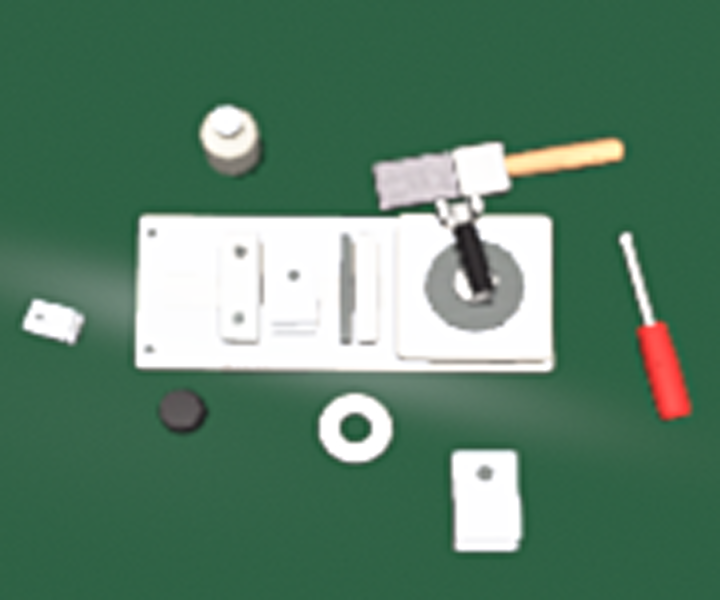

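View pics/c2.png

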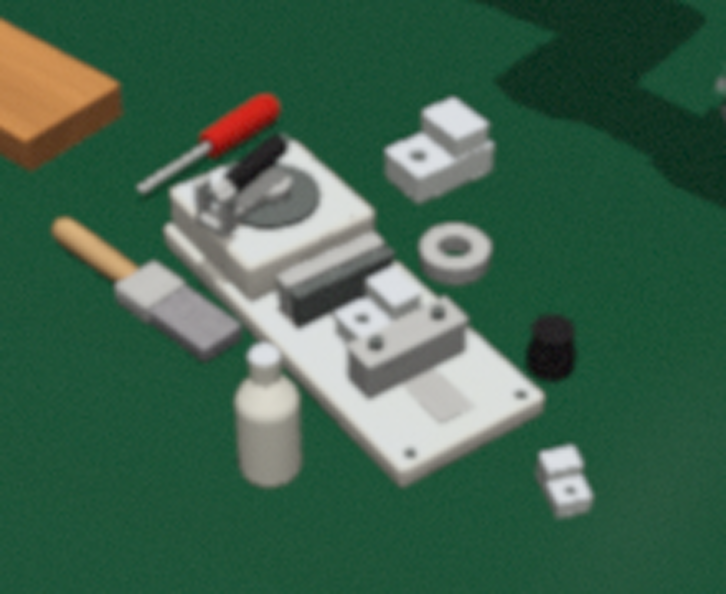

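The top crop shows the stage with its bed to the left. The hub disc is at full px (318,216) and the hinge lugs at (315,196), with the arm and folded grip pointing roughly along world x. The part sits between jaw and fence, and the total gap looks like about 25–30 mm. The brush lies just below the hinge side.

Run:
```python
from h import *
s=env.read_state(); Rm=R.from_rotvec(s['ee_rot']).as_matrix()
print(np.round(Rm,3),s['tool_pos'],s['time'])
hub=toz('top',(318.5,216),.06);hi=toz('top',(315,196.5),.1); print(hub,hi,hi-hub)
d=np.array([hub[0]+.02,hub[1],.3])-s['tool_pos']; print(Rm.T@d/.3)
print(env.camera_model('wrist'))
```

```text
[[ 0.942  0.336  0.   ]
 [ 0.336 -0.942 -0.   ]
 [ 0.     0.    -1.   ]] [ 0.21005857 -0.58864662  0.23129551] 0.9
[ 0.53571693 -0.1220937   0.06      ] [ 0.58940616 -0.10921201  0.1       ] [0.05368923 0.01288169 0.04      ]
[ 1.60785721 -1.07745802 -0.22902651]
{'fov_y': 65.70646984690485, 'cx': 279.3326677264567, 'cy': 210.72539054872018, 'mount': array([[-7.94060805e-04, -9.52551776e-01, -3.04375562e-01,
         7.72293510e-02],
       [ 9.99999627e-01, -6.53230024e-04, -5.64516703e-04,
        -6.86060873e-04],
       [ 3.38904132e-04, -3.04375897e-01,  9.52551940e-01,
        -1.42916052e-01],
       [ 0.00000000e+00,  0.00000000e+00,  0.00000000e+00,
         1.00000000e+00]])}
```

Request:
{"op": "jog_arm", "data": {
  "moves": [
    {"dx": 0.54,"dy": -0.36,"dz": -0.08},
    {"dx": 0.54,"dy": -0.36,"dz": -0.08},
    {"dx": 0.54,"dy": -0.36,"dz": -0.08},
    {"dx": 0.54,"dy": -0.36,"dz": -0.08},
    {"dx": 0.54,"dy": -0.36,"dz": -0.08}
  ]
}}

```text
invalid input at $.moves[0]: expected keys dx, dy, dz, rx, ry, rz, grip
```

Request:
{"op": "jog_arm", "data": {
  "moves": [
    {"dx": 0.54,"dy": -0.36,"dz": -0.08},
    {"dx": 0.54,"dy": -0.36,"dz": -0.08},
    {"dx": 0.54,"dy": -0.36,"dz": -0.08},
    {"dx": 0.54,"dy": -0.36,"dz": -0.08},
    {"dx": 0.54,"dy": -0.36,"dz": -0.08}
  ]
}}

```text
invalid input at $.moves[0]: expected keys dx, dy, dz, rx, ry, rz, grip
```

Request:
{"op": "jog_arm", "data": {
  "moves": [
    {"dx": 0.52,"dy": -0.36,"dz": -0.07,"rz": 0.2},
    {"dx": 0.52,"dy": -0.36,"dz": -0.07,"rz": 0.2},
    {"dx": 0.52,"dy": -0.36,"dz": -0.07,"rz": 0.2},
    {"dx": 0.52,"dy": -0.36,"dz": -0.07,"rz": 0.2},
    {"dx": 0.52,"dy": -0.36,"dz": -0.07,"rz": 0.2}
  ]
}}

```text
invalid input at $.moves[0]: expected keys dx, dy, dz, rx, ry, rz, grip
```

Run:
```python
from h import *
s=env.read_state(); a=env.get_image('wrist'); cv2.imwrite('pics/w1.png',a); np.save('s1.npy',s,allow_pickle=True)
Rm=R.from_rotvec(s['ee_rot']).as_matrix(); print(np.round(Rm,3),s['tool_pos'],s['time'],s['contact_force'])
for n,z in(('hub',.078),('hinge',.108),('grip',.098),('handle',.098),('jaw',.056),('part',.06)):
    for r in env.spot_in('wrist',n)[:2]: print(n,np.round(r['at']),round(r['p'],2),np.round(toz('wrist',r['at'],z,s),3))
```

```text
[[ 0.942  0.336  0.   ]
 [ 0.336 -0.942 -0.   ]
 [ 0.     0.    -1.   ]] [ 0.21005857 -0.58864662  0.23129551] 0.9 [-0.30460369  0.0112466  -0.71116841]
part [10.  8.] 0.73 [ 0.326 -0.189  0.06 ]
```

View pics/w1.png

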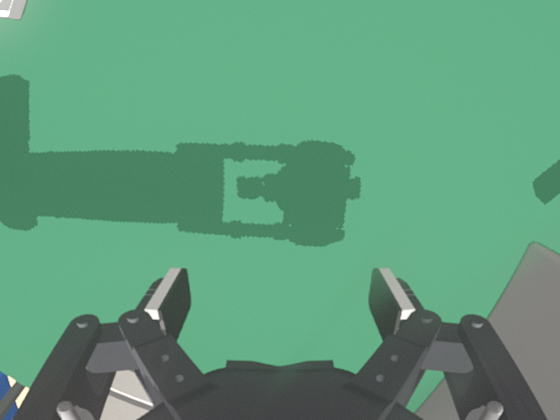

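The picture shows only the arm's shadow on the bench, because the moves were refused: every row needs all seven keys.

Request:
{"op": "jog_arm", "data": {
  "moves": [
    {"dx": 0.54,"dy": -0.36,"dz": -0.08,"rx": 0,"ry": 0,"rz": 0,"grip": 60},
    {"dx": 0.54,"dy": -0.36,"dz": -0.08,"rx": 0,"ry": 0,"rz": 0,"grip": 60},
    {"dx": 0.54,"dy": -0.36,"dz": -0.08,"rx": 0,"ry": 0,"rz": 0,"grip": 60},
    {"dx": 0.54,"dy": -0.36,"dz": -0.08,"rx": 0,"ry": 0,"rz": 0,"grip": 60},
    {"dx": 0.54,"dy": -0.36,"dz": -0.08,"rx": 0,"ry": 0,"rz": 0,"grip": 60}
  ]
}}

```text
time: 1.67
tool_pos: [0.3278, -0.4299, 0.2558]
ee_rot: [-3.095, -0.537, -0.002]
contact_force: [-0.2, -0.2, 0.1]
gripper_width: 0.0602
gripper_force: 0.0
```

Request:
{"op": "jog_arm", "data": {
  "moves": [
    {"dx": 0.54,"dy": -0.36,"dz": -0.08,"rx": 0,"ry": 0,"rz": 0,"grip": 60},
    {"dx": 0.54,"dy": -0.36,"dz": -0.08,"rx": 0,"ry": 0,"rz": 0,"grip": 60},
    {"dx": 0.54,"dy": -0.36,"dz": -0.08,"rx": 0,"ry": 0,"rz": 0,"grip": 60},
    {"dx": 0.54,"dy": -0.36,"dz": -0.08,"rx": 0,"ry": 0,"rz": 0,"grip": 60},
    {"dx": 0.54,"dy": -0.36,"dz": -0.08,"rx": 0,"ry": 0,"rz": 0,"grip": 60}
  ]
}}

```text
time: 2.08
tool_pos: [0.4443, -0.2736, 0.2801]
ee_rot: [3.095, 0.538, 0.003]
contact_force: [-0.3, 0.2, -0.6]
gripper_width: 0.0597
gripper_force: 0.0
```

Request:
{"op": "jog_arm", "data": {
  "moves": [
    {"dx": 0.52,"dy": -0.36,"dz": -0.07,"rx": 0,"ry": 0,"rz": 0.2,"grip": 60},
    {"dx": 0.52,"dy": -0.36,"dz": -0.07,"rx": 0,"ry": 0,"rz": 0.2,"grip": 60},
    {"dx": 0.52,"dy": -0.36,"dz": -0.07,"rx": 0,"ry": 0,"rz": 0.2,"grip": 60},
    {"dx": 0.52,"dy": -0.36,"dz": -0.07,"rx": 0,"ry": 0,"rz": 0.2,"grip": 60},
    {"dx": 0.52,"dy": -0.36,"dz": -0.07,"rx": 0,"ry": 0,"rz": 0.2,"grip": 60}
  ]
}}

```text
time: 2.5
tool_pos: [0.5554, -0.1186, 0.3012]
ee_rot: [-3.118, -0.377, -0.004]
contact_force: [-0.2, -0.5, -0.0]
gripper_width: 0.0604
gripper_force: 0.0
```

Run:
```python
from h import *
s=env.read_state(); a=env.get_image('wrist'); cv2.imwrite('pics/w2.png',a); np.save('s1.npy',s,allow_pickle=True)
Rm=R.from_rotvec(s['ee_rot']).as_matrix(); print(np.round(Rm,3),s['tool_pos'],s['time'],s['contact_force'])
for n,z in(('hub',.078),('hinge',.108),('grip',.098),('handle',.098),('jaw',.056),('part',.06)):
    for r in env.spot_in('wrist',n)[:2]: print(n,np.round(r['at']),round(r['p'],2),np.round(toz('wrist',r['at'],z,s),3))
```

```text
[[ 0.971  0.238  0.002]
 [ 0.238 -0.971  0.001]
 [ 0.003 -0.001 -1.   ]] [ 0.55537463 -0.1186408   0.30118336] 2.5 [-0.15182687 -0.47910036 -0.0113802 ]
hub [279. 189.] 0.58 [ 0.543 -0.12   0.078]
hinge [280. 176.] 0.63 [ 0.564 -0.116  0.108]
grip [274. 185.] 0.63 [ 0.551 -0.113  0.098]
handle [277. 185.] 0.74 [ 0.552 -0.116  0.098]
jaw [208. 172.] 0.8 [ 0.538 -0.032  0.056]
part [254. 295.] 0.97 [ 0.384 -0.124  0.06 ]
part [ 69. 151.] 0.92 [0.526 0.173 0.06 ]
```

View pics/w2.png

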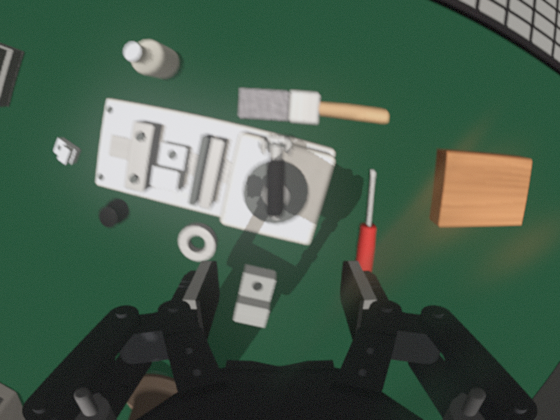

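The wrist view shows the dial disc centred near (277,190). The lugs are at about (278,147) and the grip runs from (275,160) to (273,215), so the tool yaw is already close.

Run:
```python
from h import *
s=np.load('s1.npy',allow_pickle=True).item()
P=lambda p,z:np.round(toz('wrist',p,z,s),4)[:2]
print('hub disc',P((277,190),.062),'lugs',P((278,147),.104),'grip far end',P((274,215),.1),P((274,215),.115),'near',P((276,160),.1))
print('bed far corners',P((108,99),.02),P((97,184),.02))
a=cv2.imread('pics/w2.png'); b=a[120:240,90:340]
cv2.imwrite('pics/w2c.png',cv2.resize(b,None,fx=3.2,fy=3.2,interpolation=2))
c=cv2.imread('pics/scene.png')[175:225,215:275]
cv2.imwrite('pics/c3.png',cv2.resize(c,None,fx=10,fy=10,interpolation=2))
```

```text
hub disc [ 0.537  -0.1193] lugs [ 0.5927 -0.1072] grip far end [ 0.5176 -0.1208] [ 0.5225 -0.1199] near [ 0.5781 -0.1085]
bed far corners [0.6021 0.1419] [0.4751 0.1432]
```

View pics/w2c.png

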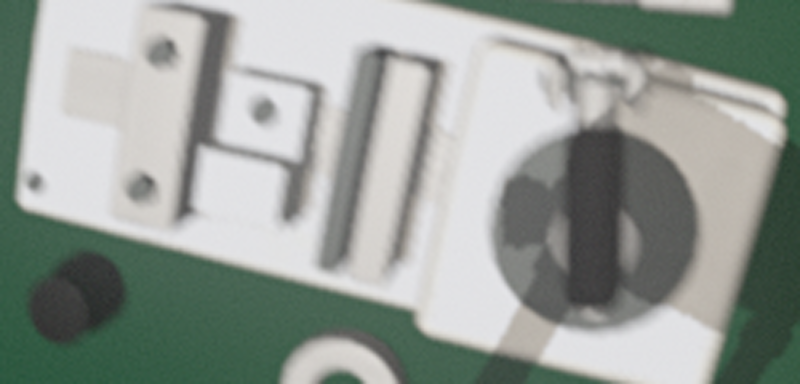

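View pics/c3.png

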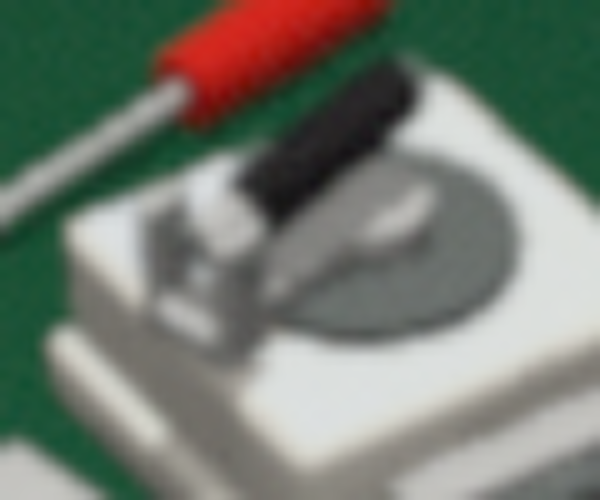

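The crops show the sleeve slightly raised over the arm. The wrist view has it at (595,130)–(592,300) in the crop, and the scene view has it from (258,195) to (395,80) in the crop. I'll fit the fold angle.

Run:
```python
from h import *
s=np.load('s1.npy',allow_pickle=True).item()
from scipy.optimize import least_squares
obs=[('scene',14,(240.8,194.5)),('scene',76,(254.0,183.5)),('wrist',14,(90+595/3.2,120+130/3.2)),('wrist',76,(90+592/3.2,120+300/3.2))]
def pt(x,d):
    hx,hy,a,f=x; e=np.array([np.cos(a),np.sin(a),0]); d/=1000
    return np.array([hx,hy,.078])+e*(.06-d*np.cos(f))+[0,0,.02+d*np.sin(f)]
def res(x): return np.concatenate([proj(c,pt(x,d),s)-np.array(p) for c,d,p in obs]+[[(x[0]-.537)/.002,(x[1]+.1205)/.002]])
r=least_squares(res,[.537,-.12,.22,.1]); x=r.x; print(x,np.degrees(x[2:]),np.round(r.fun,1))
print('hinge',pt(x,0),'grip50',pt(x,50)); np.save('x.npy',x)
# jaw travel: gap fence to jaw minus part
for n,p in(('fence front',(90+205/3.2,120+110/3.2)),('part',(90+320/3.2,120+95/3.2)),('jaw',(90+365/3.2,120+110/3.2))): print(n,toz('wrist',p,.058,s))
```

```text
[ 0.5338811  -0.11910072  0.2411165   0.04469593] [13.8149578   2.56088842] [-2.   1.8  1.3  0.6 -0.2 -1.3  1.   1.4 -1.6  0.7]
hinge [ 0.59214542 -0.1047735   0.098     ] grip50 [ 0.54364031 -0.11670092  0.10023405]
fence front [0.54554978 0.04152373 0.058     ]
part [ 0.56084989 -0.00422054  0.058     ]
jaw [ 0.55888487 -0.02277653  0.058     ]
```

Request:
{"op": "jog_arm", "data": {
  "moves": [
    {"dx": -0.032,"dy": -0.013,"dz": 0.13,"rx": 0,"ry": 0,"rz": 0,"grip": 45},
    {"dx": -0.032,"dy": -0.013,"dz": 0.26,"rx": 0,"ry": 0,"rz": 0,"grip": 45},
    {"dx": -0.032,"dy": -0.013,"dz": 0.39,"rx": 0,"ry": 0,"rz": 0,"grip": 45},
    {"dx": -0.032,"dy": -0.013,"dz": 0.5,"rx": 0,"ry": 0,"rz": 0,"grip": 45},
    {"dx": -0.032,"dy": -0.013,"dz": 0.5,"rx": 0,"ry": 0,"rz": 0,"grip": 45}
  ]
}}

```text
time: 3.27
tool_pos: [0.5358, -0.1201, 0.1426]
ee_rot: [-3.114, -0.369, 0.023]
contact_force: [-1.3, 0.5, -0.6]
gripper_width: 0.0448
gripper_force: 0.0
```

Run:
```python
from h import *
s=env.read_state(); a=env.get_image('wrist')
x=np.load('x.npy'); hx,hy,al,f=x
for fo in(.04,.15,.3):
  e=np.array([np.cos(al),np.sin(al),0])
  for d,col in((0,(0,0,255)),(.014,(0,255,0)),(.05,(255,0,0)),(.076,(0,255,255))):
    p=np.array([hx,hy,.098])+e*(.06-d*np.cos(fo))+[0,0,d*np.sin(fo)]
    cv2.circle(a,tuple(np.round(proj('wrist',p,s)).astype(int).tolist()),3,col,-1)
cv2.imwrite('pics/w3.png',a); print(s['tool_pos'],s['time'],s['contact_force'])
```

```text
[ 0.53581205 -0.12009393  0.14262111] 3.2667 [-1.25829988  0.47112351 -0.62866612]
```

View pics/w3.png

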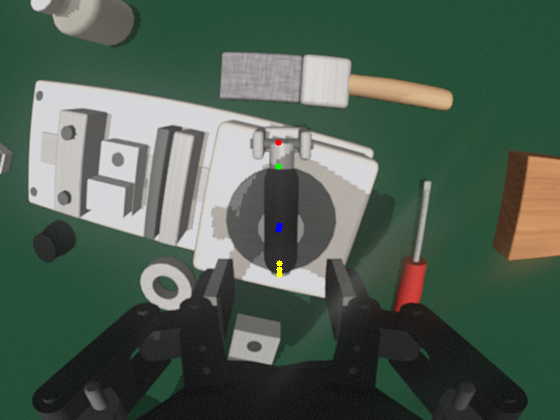

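The overlay matches: hinge at (280,140), sleeve from (282,165) to (281,272), and the fingers centred on it. I'll settle, then check the pose before closing in.

Request:
{"op": "jog_arm", "data": {
  "moves": [
    {"dx": 0,"dy": 0,"dz": 0.0,"rx": 0,"ry": 0,"rz": 0,"grip": 45},
    {"dx": 0,"dy": 0,"dz": 0.1,"rx": 0,"ry": 0,"rz": 0,"grip": 45},
    {"dx": 0,"dy": 0,"dz": 0.1,"rx": 0,"ry": 0,"rz": 0,"grip": 45},
    {"dx": 0,"dy": 0,"dz": 0.1,"rx": 0,"ry": 0,"rz": 0,"grip": 45}
  ]
}}

```text
time: 3.65
tool_pos: [0.5435, -0.1212, 0.1219]
ee_rot: [3.119, 0.372, 0.002]
contact_force: [-0.1, 0.4, 0.5]
gripper_width: 0.0452
gripper_force: 0.0
```

Request:
{"op": "jog_arm", "data": {
  "moves": [
    {"dx": 0,"dy": -0.009,"dz": 0.06,"rx": 0,"ry": 0,"rz": 0,"grip": 45},
    {"dx": 0,"dy": -0.009,"dz": 0.117,"rx": 0,"ry": 0,"rz": 0,"grip": 45},
    {"dx": 0,"dy": -0.009,"dz": 0.117,"rx": 0,"ry": 0,"rz": 0,"grip": 45},
    {"dx": 0,"dy": -0.009,"dz": 0.117,"rx": 0,"ry": 0,"rz": 0,"grip": 45}
  ]
}}

```text
time: 3.98
tool_pos: [0.5431, -0.1183, 0.0868]
ee_rot: [3.119, 0.373, 0.002]
contact_force: [-0.7, -0.2, 0.7]
gripper_width: 0.0449
gripper_force: 0.0
```

Request:
{"op": "jog_arm", "data": {
  "moves": [
    {"dx": 0,"dy": 0,"dz": 0,"rx": 0,"ry": 0,"rz": 0,"grip": 15},
    {"dx": 0,"dy": 0,"dz": 0,"rx": 0,"ry": 0,"rz": 0,"grip": 15},
    {"dx": 0,"dy": 0,"dz": 0,"rx": 0,"ry": 0,"rz": 0,"grip": 15},
    {"dx": 0,"dy": 0,"dz": 0,"rx": 0,"ry": 0,"rz": 0,"grip": 15},
    {"dx": 0,"dy": 0,"dz": 0,"rx": 0,"ry": 0,"rz": 0,"grip": 15}
  ],
  "force": 25
}}

```text
time: 4.4
tool_pos: [0.5439, -0.1185, 0.0867]
ee_rot: [3.118, 0.373, 0.005]
contact_force: [0.2, -0.2, 4.6]
gripper_width: 0.0191
gripper_force: 24.4
```

Request:
{"op": "jog_arm", "data": {
  "moves": [
    {"dx": 0.011,"dy": 0,"dz": -0.045,"rx": 0,"ry": 0,"rz": 0,"grip": 15},
    {"dx": 0.034,"dy": 0,"dz": -0.085,"rx": 0,"ry": 0,"rz": 0,"grip": 15},
    {"dx": 0.068,"dy": 0,"dz": -0.117,"rx": 0,"ry": 0,"rz": 0,"grip": 15},
    {"dx": 0.068,"dy": 0,"dz": -0.117,"rx": 0,"ry": 0,"rz": 0,"grip": 15}
  ]
}}

```text
time: 4.73
tool_pos: [0.5611, -0.1145, 0.1205]
ee_rot: [3.117, 0.375, -0.007]
contact_force: [-3.3, -3.3, 4.4]
gripper_width: 0.0193
gripper_force: 25.7
```

Request:
{"op": "jog_arm", "data": {
  "moves": [
    {"dx": 0.041,"dy": 0,"dz": -0.022,"rx": 0,"ry": 0,"rz": 0,"grip": 15},
    {"dx": 0.086,"dy": 0,"dz": -0.031,"rx": 0,"ry": 0,"rz": 0,"grip": 15},
    {"dx": 0.11,"dy": 0,"dz": -0.031,"rx": 0,"ry": 0,"rz": 0,"grip": 15},
    {"dx": 0.11,"dy": 0,"dz": -0.031,"rx": 0,"ry": 0,"rz": 0,"grip": 15}
  ]
}}

```text
time: 5.07
tool_pos: [0.5922, -0.1071, 0.1298]
ee_rot: [3.117, 0.376, -0.011]
contact_force: [-5.8, -4.0, 6.9]
gripper_width: 0.0187
gripper_force: 24.7
```

Run:
```python
from h import *
s=env.read_state(); a=env.get_image('wrist');b=env.get_image('scene')
print(s['tool_pos'],s['contact_force'],s['wrist_torque'])
for c,i in(('scene',b),):
  cv2.imwrite('pics/s4.png',np.hstack([cv2.resize(i[130:250,180:310],(430,400),interpolation=2),cv2.resize(a[:300],(370,400))]))
```

```text
[ 0.59217591 -0.10705079  0.12980584] [-5.79791293 -3.97350932  6.88683962] [-0.73906988  1.04373742  0.00389675]
```

View pics/s4.png

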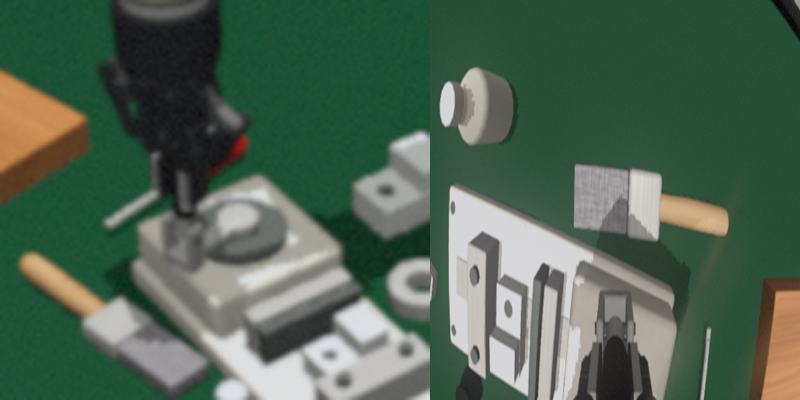

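The handle stands nearly upright in the fingers above the lugs (crop around (185,210)). I'll press outward until the end stop is felt.

Request:
{"op": "jog_arm", "data": {
  "moves": [
    {"dx": 0.012,"dy": 0,"dz": 0,"rx": 0,"ry": 0,"rz": 0,"grip": 15},
    {"dx": 0.025,"dy": 0,"dz": 0,"rx": 0,"ry": 0,"rz": 0,"grip": 15},
    {"dx": 0.025,"dy": 0,"dz": 0,"rx": 0,"ry": 0,"rz": 0,"grip": 15},
    {"dx": 0.025,"dy": 0,"dz": 0,"rx": 0,"ry": 0,"rz": 0,"grip": 15}
  ]
}}

```text
time: 5.5
tool_pos: [0.5986, -0.1054, 0.1296]
ee_rot: [3.117, 0.375, -0.012]
contact_force: [-6.9, -5.0, 6.5]
gripper_width: 0.0186
gripper_force: 24.1
```

Request:
{"op": "jog_arm", "data": {
  "moves": [
    {"dx": 0.01,"dy": 0,"dz": 0,"rx": 0,"ry": 0,"rz": 0,"grip": 15},
    {"dx": 0.02,"dy": 0,"dz": 0,"rx": 0,"ry": 0,"rz": 0,"grip": 15},
    {"dx": 0.02,"dy": 0,"dz": 0,"rx": 0,"ry": 0,"rz": 0,"grip": 15},
    {"dx": 0.02,"dy": 0,"dz": 0,"rx": 0,"ry": 0,"rz": 0,"grip": 15}
  ]
}}

```text
time: 5.83
tool_pos: [0.6043, -0.1041, 0.129]
ee_rot: [3.117, 0.375, -0.012]
contact_force: [-6.3, -4.7, 4.1]
gripper_width: 0.0185
gripper_force: 23.1
```

Run:
```python
from h import *
s=env.read_state(); a=env.get_image('wrist');b=env.get_image('scene')
print(np.round(proj('wrist',[.5945,-.105,.098],s)),np.round(proj('wrist',[.5945,-.105,.174],s)),np.round(proj('wrist',s['tool_pos'],s)))
for p in([.5945,-.105,.098],[.5945,-.105,.174],s['tool_pos']): print(np.round(proj('scene',p)))
for n in('grip','hinge'):
  for c in('wrist','scene'):
    for r in env.silhouettes(c,n)[:1]:
      v,u=np.nonzero(r['pixels']); print(n,c,r['p'],r['at'],u.min(),u.max(),v.min(),v.max())
cv2.imwrite('pics/s5.png',np.hstack([cv2.resize(b[165:225,205:265],(400,400),interpolation=2),cv2.resize(a[200:400,180:380],(400,400),interpolation=2)]))
```

```text
[278. 260.] [278. 347.] [281. 271.]
[234. 199.]
[232. 175.]
[230. 191.]
grip wrist 0.57 [278.4, 316.3] 257 304 255 365
hinge wrist 0.63 [281.6, 302.6] 252 306 235 365
hinge scene 0.62 [238.3, 201.0] 228 256 191 211
```

View pics/s5.png

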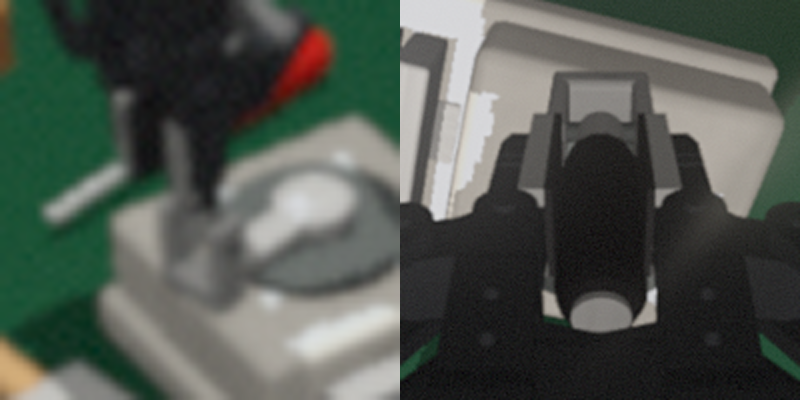

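The wrist view shows the handle's end cap at wrist px (281,356) and the sleeve's lower end near (280,270), centred between the pads. I'll work out the tilt from this.

Run:
```python
from h import *
s=env.read_state()
e=np.array([np.cos(.24),np.sin(.24),0]);
for h in(.590,.5945,.598):
  for f in(70,80,85,90,93):
    F=np.radians(f); P=lambda d:np.array([h,-.105,.098])+e*(-d*np.cos(F))+[0,0,d*np.sin(F)]
    o=P(.014)+.01*(e*np.sin(F)+[0,0,np.cos(F)])
    print(h,f,[np.round(proj('wrist',q,s)).tolist() for q in(P(0),o,P(.077),P(.08))])
R0=R.from_rotvec(s['ee_rot']).as_matrix(); print(R0[:,2], R0[:,0])
```

```text
0.59 70 [[276.0, 267.0], [276.0, 274.0], [276.0, 389.0], [276.0, 395.0]]
0.59 80 [[276.0, 267.0], [276.0, 268.0], [275.0, 376.0], [275.0, 382.0]]
0.59 85 [[276.0, 267.0], [276.0, 265.0], [275.0, 367.0], [275.0, 373.0]]
0.59 90 [[276.0, 267.0], [276.0, 263.0], [275.0, 356.0], [275.0, 361.0]]
0.59 93 [[276.0, 267.0], [276.0, 261.0], [275.0, 349.0], [275.0, 354.0]]
0.5945 70 [[278.0, 260.0], [278.0, 267.0], [278.0, 383.0], [278.0, 389.0]]
0.5945 80 [[278.0, 260.0], [278.0, 261.0], [278.0, 369.0], [278.0, 375.0]]
0.5945 85 [[278.0, 260.0], [278.0, 258.0], [278.0, 360.0], [278.0, 365.0]]
0.5945 90 [[278.0, 260.0], [278.0, 256.0], [278.0, 348.0], [278.0, 353.0]]
0.5945 93 [[278.0, 260.0], [278.0, 254.0], [278.0, 341.0], [278.0, 345.0]]
0.598 70 [[279.0, 255.0], [280.0, 261.0], [280.0, 378.0], [280.0, 384.0]]
0.598 80 [[279.0, 255.0], [280.0, 256.0], [280.0, 364.0], [280.0, 370.0]]
0.598 85 [[279.0, 255.0], [280.0, 253.0], [280.0, 354.0], [280.0, 359.0]]
0.598 90 [[279.0, 255.0], [280.0, 250.0], [280.0, 342.0], [280.0, 347.0]]
0.598 93 [[279.0, 255.0], [280.0, 248.0], [280.0, 334.0], [280.0, 339.0]]
[-0.00725777 -0.00300923 -0.99996913] [ 0.97140276  0.23731073 -0.00776459]
```

Request:
{"op": "jog_arm", "data": {
  "moves": [
    {"dx": 0,"dy": 0,"dz": 0,"rx": 0,"ry": 0,"rz": 0,"grip": 50},
    {"dx": 0,"dy": 0,"dz": 0,"rx": 0,"ry": 0,"rz": 0,"grip": 50},
    {"dx": 0,"dy": 0,"dz": 0,"rx": 0,"ry": 0,"rz": 0,"grip": 50},
    {"dx": 0,"dy": 0,"dz": 0,"rx": 0,"ry": 0,"rz": 0,"grip": 50}
  ]
}}

```text
time: 6.47
tool_pos: [0.6074, -0.1019, 0.1294]
ee_rot: [-3.119, -0.373, -0.0]
contact_force: [-0.6, -0.0, 0.2]
gripper_width: 0.0503
gripper_force: 0.0
```

Run:
```python
from h import *
s=env.read_state(); a=env.get_image('wrist');b=env.get_image('scene');t=env.get_image('top')
np.save('s6.npy',s,allow_pickle=True)
print(s['tool_pos'],s['contact_force'])
for c in('wrist','scene','top'):
  for n in('grip','handle','hinge'):
    for r in env.silhouettes(c,n)[:1]:
      v,u=np.nonzero(r['pixels']); print(n,c,r['p'],r['at'],u.min(),u.max(),v.min(),v.max())
cv2.imwrite('pics/w6.png',a);cv2.imwrite('pics/b6.png',b)
# end-cap: grey blob in dark neighbourhood
g=cv2.cvtColor(a,cv2.COLOR_BGR2GRAY); 
for r in range(225,400,4): print(r,''.join('#' if x<45 else '+' if x<90 else '.' for x in g[r,236:326:2]))
```

```text
[ 0.60741153 -0.10188442  0.1293996 ] [-0.5502742  -0.02045809  0.15503561]
grip wrist 0.75 [281.9, 318.6] 261 306 261 365
handle wrist 0.55 [281.6, 320.4] 260 306 261 364
hinge wrist 0.72 [283.0, 298.4] 252 312 240 366
handle scene 0.39 [232.9, 189.6] 230 235 179 200
hinge scene 0.88 [240.7, 197.5] 229 257 181 210
225 .............................................
229 .............................................
233 .............................................
237 .............................................
241 .......................++++++...++...........
245 ............+++.................+++..........
249 ............++++................+++..........
253 ...........+++++...............+++++.........
257 ...........+++++...............+++++.........
261 ...........+++++...............+++++.........
265 ..............++...+++++++++...++++++........
269 .........+.....++++++++++++++++++............
273 .........+.....++++++++###++++++.............
277 .................+###########+++.............
281 .......++.......+##############+.....++......
285 ....++.........##############
[... 716 characters left out ...]

345 .......+++++#######################+.........
349 ..........+++####################+#..........
353 .............######+++++++++++##++#..........
357 ..............###+............+++#+..........
361 #######+++....+#+...............##.++++++++++
365 #################++......++##################
369 #############################################
373 #############################################
377 #############################################
381 #############################################
385 #############################################
389 #############################################
393 #############################################
397 #############################################
```

Run:
```python
from h import *
s=np.load('s6.npy',allow_pickle=True).item()
e=np.array([np.cos(.24),np.sin(.24),0]);
for h in(.588,.592,.596):
  for f in(75,80,85,90,93):
    F=np.radians(f); P=lambda d,o:np.array([h,-.105,.098])+e*(-d*np.cos(F))+[0,0,d*np.sin(F)]+o*(e*np.sin(F)+[0,0,np.cos(F)])
    print(h,f,[np.round(proj('wrist',q,s)).tolist() for q in(P(0,0),P(.014,.01),P(.077,.009),P(.05,0))])
# lugs top, hub, side view scene: tilt by dark sleeve
g=cv2.cvtColor(cv2.imread('pics/b6.png'),cv2.COLOR_BGR2GRAY)
for r in range(168,206,2): print(r,''.join('#' if x<45 else '+' if x<90 else '.' for x in g[r,210:260]))
for f in(75,90):
    F=np.radians(f);h=.592;P=lambda d:np.array([h,-.105,.098])+e*(-d*np.cos(F))+[0,0,d*np.sin(F)]
    print(f,[np.round(proj('scene',P(d))) for d in(0,.014,.05,.076)])
```

```text
0.588 75 [[278.0, 275.0], [278.0, 279.0], [277.0, 382.0], [278.0, 343.0]]
0.588 80 [[278.0, 275.0], [278.0, 277.0], [277.0, 373.0], [278.0, 338.0]]
0.588 85 [[278.0, 275.0], [278.0, 274.0], [277.0, 362.0], [278.0, 332.0]]
0.588 90 [[278.0, 275.0], [278.0, 271.0], [277.0, 349.0], [278.0, 325.0]]
0.588 93 [[278.0, 275.0], [278.0, 270.0], [277.0, 340.0], [278.0, 321.0]]
0.592 75 [[280.0, 269.0], [280.0, 273.0], [280.0, 376.0], [280.0, 337.0]]
0.592 80 [[280.0, 269.0], [280.0, 271.0], [280.0, 366.0], [280.0, 332.0]]
0.592 85 [[280.0, 269.0], [280.0, 268.0], [280.0, 355.0], [280.0, 326.0]]
0.592 90 [[280.0, 269.0], [280.0, 265.0], [279.0, 341.0], [280.0, 319.0]]
0.592 93 [[280.0, 269.0], [280.0, 264.0], [279.0, 333.0], [280.0, 314.0]]
0.596 75 [[281.0, 264.0], [281.0, 267.0], [282.0, 370.0], [282.0, 331.0]]
0.596 80 [[281.0, 264.0], [281.0, 264.0], [282.0, 360.0], [282.0, 326.0]]
0.596 85 [[281.0, 264.0], [281.0, 262.0], [282.0, 348.0], [282.0, 319.0]]
0.596 90 [[281.0, 264.0], [281.0, 259.0], [282.0, 334.0], [282.0, 312.0]]
0.596 93 [[281.0, 264.0], [281.0, 257.0], [282.0, 325.0], [282.0
[... 530 characters left out ...]
+##+++######+++..............
188 ++++++++++#++......++##+++++####+.................
190 ++++++++++......++++####++++####+.................
192 +++++++......+++#++++###++++####++................
194 ++++......+++++++....+##++++###++.................
196 +......++++++........++++++++++...................
198 +++.+++++++..........++...........................
200 ++++++++++++.........++...........................
202 ++++++++++++.........++.....+++........+..........
204 ++++++++++++................+++...................
75 [array([235., 199.]), array([236., 194.]), array([237., 181.]), array([239., 172.])]
90 [array([235., 199.]), array([235., 195.]), array([234., 183.]), array([233., 174.])]
```

View pics/w6.png

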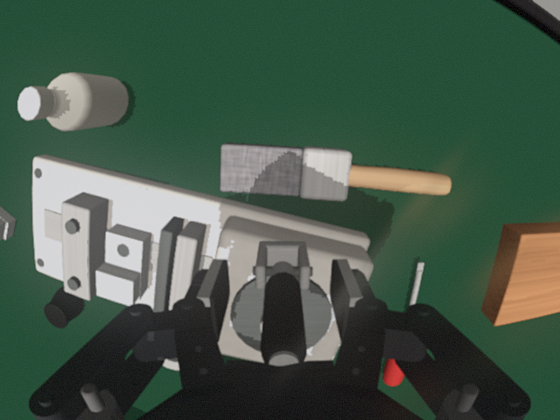

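The handle is upright (about 88–90°). The image and the narrower grip both indicate the pads slipped past it at the end stop. I'll recentre on it, grip harder and press outward gently to confirm.

Request:
{"op": "jog_arm", "data": {
  "moves": [
    {"dx": -0.054,"dy": 0.004,"dz": 0,"rx": 0,"ry": 0,"rz": 0,"grip": 50},
    {"dx": -0.054,"dy": 0.004,"dz": 0,"rx": 0,"ry": 0,"rz": 0,"grip": 50},
    {"dx": -0.054,"dy": 0.004,"dz": 0,"rx": 0,"ry": 0,"rz": 0,"grip": 50}
  ]
}}

```text
time: 7.32
tool_pos: [0.5915, -0.1073, 0.1294]
ee_rot: [-3.119, -0.372, 0.0]
contact_force: [-0.3, -0.1, -0.7]
gripper_width: 0.0497
gripper_force: 0.0
```

Request:
{"op": "jog_arm", "data": {
  "moves": [
    {"dx": 0,"dy": 0,"dz": 0,"rx": 0,"ry": 0,"rz": 0,"grip": 15},
    {"dx": 0,"dy": 0,"dz": 0,"rx": 0,"ry": 0,"rz": 0,"grip": 15},
    {"dx": 0,"dy": 0,"dz": 0,"rx": 0,"ry": 0,"rz": 0,"grip": 15},
    {"dx": 0,"dy": 0,"dz": 0,"rx": 0,"ry": 0,"rz": 0,"grip": 15},
    {"dx": 0,"dy": 0,"dz": 0,"rx": 0,"ry": 0,"rz": 0,"grip": 15}
  ],
  "force": 70
}}

```text
time: 7.73
tool_pos: [0.5926, -0.1073, 0.1299]
ee_rot: [3.119, 0.373, 0.002]
contact_force: [0.1, 0.3, 1.3]
gripper_width: 0.0187
gripper_force: 68.2
```

Request:
{"op": "jog_arm", "data": {
  "moves": [
    {"dx": 0.01,"dy": 0,"dz": 0,"rx": 0,"ry": 0,"rz": 0,"grip": 15},
    {"dx": 0.01,"dy": 0,"dz": 0,"rx": 0,"ry": 0,"rz": 0,"grip": 15},
    {"dx": 0.01,"dy": 0,"dz": 0,"rx": 0,"ry": 0,"rz": 0,"grip": 15}
  ]
}}

```text
time: 7.98
tool_pos: [0.5931, -0.1071, 0.1298]
ee_rot: [3.119, 0.374, -0.008]
contact_force: [-5.1, -2.2, 6.4]
gripper_width: 0.0185
gripper_force: 68.7
```

Request:
{"op": "jog_arm", "data": {
  "moves": [
    {"dx": 0.012,"dy": 0,"dz": 0,"rx": 0,"ry": 0,"rz": 0,"grip": 15},
    {"dx": 0.012,"dy": 0,"dz": 0,"rx": 0,"ry": 0,"rz": 0,"grip": 15},
    {"dx": 0.012,"dy": 0,"dz": 0,"rx": 0,"ry": 0,"rz": 0,"grip": 15}
  ]
}}

```text
time: 8.23
tool_pos: [0.5938, -0.1069, 0.1297]
ee_rot: [3.118, 0.376, -0.019]
contact_force: [-10.0, -3.4, 10.5]
gripper_width: 0.0182
gripper_force: 69.2
```

The end stop is confirmed: 10.6 N with hardly any motion. Tool x lies along the arm and tool y is clockwise, so I'll crank on a circle of about 62 mm, starting with 1 rad.

Request:
{"op": "jog_arm", "data": {
  "moves": [
    {"dx": -0.014,"dy": 0.041,"dz": 0,"rx": 0,"ry": 0,"rz": 0,"grip": 15},
    {"dx": -0.026,"dy": 0.08,"dz": 0,"rx": 0,"ry": 0,"rz": 0,"grip": 15},
    {"dx": -0.046,"dy": 0.117,"dz": 0,"rx": 0,"ry": 0,"rz": 0,"grip": 15},
    {"dx": -0.073,"dy": 0.148,"dz": 0,"rx": 0,"ry": 0,"rz": 0,"grip": 15},
    {"dx": -0.105,"dy": 0.174,"dz": 0,"rx": 0,"ry": 0,"rz": 0,"grip": 15}
  ]
}}

```text
time: 8.65
tool_pos: [0.579, -0.1615, 0.1298]
ee_rot: [-3.114, -0.371, 0.004]
contact_force: [-3.1, 8.1, 6.2]
gripper_width: 0.0181
gripper_force: 68.9
```

```bash
cat > t.py <<'E'
from h import *
s=env.read_state(); a=.2407; e=np.array([np.cos(a),np.sin(a)]); t=np.array([np.sin(a),-np.cos(a)])
C=np.array([.5347,-.1214]); d=s['tool_pos'][:2]-C; x,y=d@e*1000,d@t*1000; th=np.arctan2(y,x)%(2*np.pi)
u=d/np.linalg.norm(d); T=np.array([u[1],-u[0]]); f=s['contact_force'][:2]
print('tool-frame',round(x,1),round(y,1),'theta',round(th,3),'rad',round(np.hypot(x,y),1),'F rad/tan',f@u,f@T,s['contact_force'],'width',s['gripper_width'],'tq',s['wrist_torque'],s['time'])
E
python3 t.py
```

```text
tool-frame 33.5 49.5 theta 0.976 rad 59.7 F rad/tan -7.713636888825713 -3.9302002448753974 [-3.08788198  8.08774708  6.18332705] width 0.018075550687307467 tq [ 1.35292832  0.67122267 -0.06777949] 8.65
```

Request:
{"op": "jog_arm", "data": {
  "moves": [
    {"dx": -0.039,"dy": 0.014,"dz": 0,"rx": 0,"ry": 0,"rz": 0,"grip": 15},
    {"dx": -0.077,"dy": 0.025,"dz": 0,"rx": 0,"ry": 0,"rz": 0,"grip": 15},
    {"dx": -0.118,"dy": 0.028,"dz": 0,"rx": 0,"ry": 0,"rz": 0,"grip": 15},
    {"dx": -0.157,"dy": 0.022,"dz": 0,"rx": 0,"ry": 0,"rz": 0,"grip": 15},
    {"dx": -0.196,"dy": 0.009,"dz": 0,"rx": 0,"ry": 0,"rz": 0,"grip": 15}
  ]
}}

```text
time: 9.07
tool_pos: [0.525, -0.1801, 0.13]
ee_rot: [3.119, 0.372, 0.007]
contact_force: [5.4, 3.4, -0.5]
gripper_width: 0.0185
gripper_force: 68.4
```

```bash
python3 t.py
```

```text
tool-frame -23.4 54.7 theta 1.975 rad 59.5 F rad/tan -4.273507873913484 -4.801199546033692 [ 5.43247853  3.43548594 -0.47515599] width 0.01852455054082007 tq [ 0.57116275 -0.48150861 -0.03702821] 9.0667
```

Request:
{"op": "jog_arm", "data": {
  "moves": [
    {"dx": -0.017,"dy": -0.01,"dz": 0,"rx": 0,"ry": 0,"rz": 0,"grip": 15},
    {"dx": -0.033,"dy": -0.021,"dz": 0,"rx": 0,"ry": 0,"rz": 0,"grip": 15},
    {"dx": -0.049,"dy": -0.034,"dz": 0,"rx": 0,"ry": 0,"rz": 0,"grip": 15},
    {"dx": -0.063,"dy": -0.048,"dz": 0,"rx": 0,"ry": 0,"rz": 0,"grip": 15}
  ]
}}

```text
time: 9.4
tool_pos: [0.5024, -0.1714, 0.13]
ee_rot: [3.117, 0.373, 0.003]
contact_force: [3.2, -1.0, -0.9]
gripper_width: 0.0183
gripper_force: 68.4
```

```bash
python3 t.py
```

```text
tool-frame -43.3 40.8 theta 2.386 rad 59.5 F rad/tan -0.9351619626705994 -3.25840109689021 [ 3.24376352 -0.9847354  -0.88968095] width 0.018256421076534312 tq [-0.31035734 -0.4422932   0.00677428] 9.4
```

Request:
{"op": "jog_arm", "data": {
  "moves": [
    {"dx": -0.016,"dy": -0.013,"dz": 0,"rx": 0,"ry": 0,"rz": 0,"grip": 15},
    {"dx": -0.027,"dy": -0.03,"dz": 0,"rx": 0,"ry": 0,"rz": 0,"grip": 15},
    {"dx": -0.027,"dy": -0.03,"dz": 0,"rx": 0,"ry": 0,"rz": 0,"grip": 15}
  ]
}}

```text
time: 9.65
tool_pos: [0.4917, -0.163, 0.1299]
ee_rot: [-3.119, -0.373, -0.001]
contact_force: [3.2, 2.0, 0.4]
gripper_width: 0.0184
gripper_force: 68.6
```

```bash
python3 t.py
```

```text
tool-frame -51.7 30.2 theta 2.614 rad 59.9 F rad/tan -3.6825280607681297 -0.8040612153586074 [3.20593855 1.98229296 0.36183356] width 0.01838068564333212 tq [ 0.29917579 -0.40985457 -0.08106112] 9.65
```

Request:
{"op": "jog_arm", "data": {
  "moves": [
    {"dx": -0.009,"dy": -0.018,"dz": 0,"rx": 0,"ry": 0,"rz": 0,"grip": 15},
    {"dx": -0.017,"dy": -0.037,"dz": 0,"rx": 0,"ry": 0,"rz": 0,"grip": 15},
    {"dx": -0.017,"dy": -0.037,"dz": 0,"rx": 0,"ry": 0,"rz": 0,"grip": 15}
  ]
}}

```text
time: 9.9
tool_pos: [0.4847, -0.1546, 0.1299]
ee_rot: [3.118, 0.374, 0.003]
contact_force: [4.3, -0.4, -1.6]
gripper_width: 0.0186
gripper_force: 68.8
```

```bash
python3 t.py
```

```text
tool-frame -56.4 20.3 theta 2.796 rad 60.0 F rad/tan -3.402198499276394 -2.7223181552371596 [ 4.34006057 -0.38709819 -1.64333207] width 0.018635749839458114 tq [-0.19347055 -0.51982125  0.02054377] 9.9
```

Request:
{"op": "jog_arm", "data": {
  "moves": [
    {"dx": -0.006,"dy": -0.019,"dz": 0,"rx": 0,"ry": 0,"rz": 0,"grip": 15},
    {"dx": -0.01,"dy": -0.039,"dz": 0,"rx": 0,"ry": 0,"rz": 0,"grip": 15},
    {"dx": -0.01,"dy": -0.039,"dz": 0,"rx": 0,"ry": 0,"rz": 0,"grip": 15}
  ]
}}

```text
time: 10.15
tool_pos: [0.4799, -0.1458, 0.13]
ee_rot: [3.113, 0.375, 0.005]
contact_force: [5.2, -5.4, -3.5]
gripper_width: 0.0187
gripper_force: 68.8
```

```bash
python3 t.py
```

```text
tool-frame -59.1 10.7 theta 2.963 rad 60.0 F rad/tan -2.5911299405828228 -7.075633834530828 [ 5.24792924 -5.40719773 -3.5261355 ] width 0.018724862493189557 tq [-1.0993579  -0.68404224  0.02128597] 10.15
```

Request:
{"op": "jog_arm", "data": {
  "moves": [
    {"dx": -0.001,"dy": -0.012,"dz": 0,"rx": 0,"ry": 0,"rz": 0,"grip": 15},
    {"dx": -0.001,"dy": -0.012,"dz": 0,"rx": 0,"ry": 0,"rz": 0,"grip": 15},
    {"dx": -0.001,"dy": -0.012,"dz": 0,"rx": 0,"ry": 0,"rz": 0,"grip": 15},
    {"dx": -0.001,"dy": -0.012,"dz": 0,"rx": 0,"ry": 0,"rz": 0,"grip": 15}
  ]
}}

```text
time: 10.48
tool_pos: [0.479, -0.1436, 0.13]
ee_rot: [3.112, 0.375, 0.005]
contact_force: [5.2, -7.7, -3.5]
gripper_width: 0.0185
gripper_force: 68.9
```

```bash
python3 t.py
```

```text
tool-frame -59.4 8.3 theta 3.002 rad 60.0 F rad/tan -1.9925417650106532 -9.08183686936045 [ 5.21752805 -7.695933   -3.52511563] width 0.018457427449485572 tq [-1.44905906 -0.66532498 -0.00868588] 10.4833
```

The tangential force rose from about 3 N to 9 N while the crank stalled near 2.9 rad, roughly 34 N on the part. It is clamped. I'll relax the command slightly, open, and retreat straight up.

Request:
{"op": "jog_arm", "data": {
  "moves": [
    {"dx": 0,"dy": 0.006,"dz": 0,"rx": 0,"ry": 0,"rz": 0,"grip": 15},
    {"dx": 0,"dy": 0.006,"dz": 0,"rx": 0,"ry": 0,"rz": 0,"grip": 50},
    {"dx": 0,"dy": 0.006,"dz": 0,"rx": 0,"ry": 0,"rz": 0,"grip": 50},
    {"dx": 0,"dy": 0.006,"dz": 0,"rx": 0,"ry": 0,"rz": 0,"grip": 50},
    {"dx": 0,"dy": 0.006,"dz": 0,"rx": 0,"ry": 0,"rz": 0,"grip": 50}
  ]
}}

```text
time: 10.9
tool_pos: [0.4763, -0.1414, 0.1289]
ee_rot: [-3.118, -0.373, 0.005]
contact_force: [-0.1, 0.5, 0.7]
gripper_width: 0.05
gripper_force: 0.1
```

```bash
python3 t.py
```

```text
tool-frame -61.5 5.5 theta 3.053 rad 61.8 F rad/tan -0.053978811438732024 0.534813413215586 [-0.1218284   0.52354268  0.74141664] width 0.05001589466476829 tq [ 0.00758521  0.01615505 -0.03386639] 10.9
```

Request:
{"op": "jog_arm", "data": {
  "moves": [
    {"dx": 0,"dy": 0,"dz": -0.1,"rx": 0,"ry": 0,"rz": 0,"grip": 60},
    {"dx": 0,"dy": 0,"dz": -0.2,"rx": 0,"ry": 0,"rz": 0,"grip": 60},
    {"dx": 0,"dy": 0,"dz": -0.3,"rx": 0,"ry": 0,"rz": 0,"grip": 60},
    {"dx": 0,"dy": 0,"dz": -0.4,"rx": 0,"ry": 0,"rz": 0,"grip": 60},
    {"dx": 0,"dy": 0,"dz": -0.5,"rx": 0,"ry": 0,"rz": 0,"grip": 60}
  ]
}}

```text
time: 11.32
tool_pos: [0.4766, -0.1412, 0.2805]
ee_rot: [-3.118, -0.373, 0.004]
contact_force: [0.6, 0.9, -0.7]
gripper_width: 0.0601
gripper_force: 0.0
```

Request:
{"op": "jog_arm", "data": {
  "moves": [
    {"dx": -0.12,"dy": 0,"dz": 0,"rx": 0,"ry": 0,"rz": 0,"grip": 60},
    {"dx": -0.24,"dy": 0,"dz": 0,"rx": 0,"ry": 0,"rz": 0,"grip": 60},
    {"dx": -0.24,"dy": 0,"dz": 0,"rx": 0,"ry": 0,"rz": 0,"grip": 60},
    {"dx": -0.24,"dy": 0,"dz": 0,"rx": 0,"ry": 0,"rz": 0,"grip": 60}
  ]
}}

```text
time: 11.65
tool_pos: [0.4059, -0.1584, 0.2792]
ee_rot: [-3.118, -0.371, 0.002]
contact_force: [0.5, 0.2, 0.5]
gripper_width: 0.0596
gripper_force: 0.0
```

Run:
```python
from h import *
s=env.read_state();a=env.get_image('wrist');b=env.get_image('scene');print(s['tool_pos'],s['contact_force'])
a0=.2407;e=np.array([np.cos(a0),np.sin(a0),0]);t=np.array([np.sin(a0),-np.cos(a0),0]);C=np.array([.5347,-.1214,.098])
P=lambda d:C+.06*(e*np.cos(2.99)+t*np.sin(2.99))+[0,0,d]
for c in('wrist','scene'):
  print(c,'pred base/top',np.round(proj(c,P(.014),s)),np.round(proj(c,P(.077),s)))
  for n in('grip','handle'):
    for r in env.silhouettes(c,n)[:1]:
      v,u=np.nonzero(r['pixels']); print(c,n,round(r['p'],2),np.round(r['at']),u.min(),u.max(),v.min(),v.max())
  for n in('jaw','part'):
    for r in env.spot_in(c,n)[:2]: print(c,n,round(r['p'],2),np.round(r['at']),np.round(toz(c,r['at'],.057,s),3))
g=cv2.cvtColor(b,cv2.COLOR_BGR2GRAY);u,v=np.round(proj('scene',P(.05))).astype(int)
for r in range(v-16,v+26,2): print(r,''.join('#' if x<45 else '+' if x<90 else '.' for x in g[r,u-22:u+23]))
cv2.imwrite('pics/f.png',b)
```

```text
[ 0.40588249 -0.15844724  0.27915151] [0.49336312 0.24076968 0.46404953]
wrist pred base/top [284. 113.] [285. 113.]
wrist grip 0.89 [299. 111.] 286 311 98 123
wrist handle 0.89 [297. 108.] 286 312 99 124
wrist jaw 0.71 [176.  44.] [ 0.532 -0.007  0.057]
wrist jaw 0.45 [4. 8.] [0.577 0.302 0.057]
wrist part 0.93 [150.  49.] [0.523 0.024 0.057]
wrist part 0.9 [56. 57.] [0.503 0.165 0.057]
scene pred base/top [263. 172.] [263. 151.]
scene grip 0.63 [260. 162.] 256 262 150 175
scene handle 0.73 [259. 162.] 256 262 150 176
scene jaw 0.83 [272. 230.] [0.558 0.007 0.057]
scene part 0.75 [302. 185.] [ 0.386 -0.095  0.057]
scene part 0.72 [260. 164.] [ 0.421 -0.247  0.057]
144 +++++++++++++++++++++++++++++++++++++++++++++
146 +++++++++++++++++++++++++++++++++++++++++++++
148 +++++++++++++++++++++++++++++++++++++++++++++
150 +++++++++++++++.......+++++++++++++++++++++++
152 ++++++++++++++++....+++++++++++++++++++++++++
154 +++++++++++++++#######+++++++++++++++++++++++
156 ++++++++++++++########+++++++++++++++++++++++
158 +++++++++++++++########++++++++++++++++++++++
160 +++++++++++++++#######+++++++++++++++++++++++
162 +++++++++++++++#######+++++++++++++++++++++++
164 +++++++++++++++########++++++++++++++++++++++
166 +++++++++++++++########++++++++++++++++++++++
168 +++++++++++++++########++++++++++++++++++++++
170 +++++.+++++++...+######+++++++++++++#++++++++
172 ++.+.+++++++....++++++....++#################
174 .+++.+++++++...+++..+.....+##################
176 .++++++++++++++++++.++...+##################+
178 ++++++++#+#+++.++++++++.+++##################
180 ++++++++++++++..........+++##################
182 ++##+++++++++...........+++##################
184 +#+++++++...............++###################
```

The dark sleeve is vertical in the scene, about (259,154)–(259,170), so the handle stands. It does sit a little off the predicted spot, so I'll check whether the crank turned back.

Run:
```python
from h import *
s=env.read_state();env.get_image('wrist');env.get_image('top')
a0=.2407;e=np.array([np.cos(a0),np.sin(a0)]);t=np.array([np.sin(a0),-np.cos(a0)]);C=np.array([.5347,-.1214])
def th(p): d=p[:2]-C; return np.round([d@e*1000,d@t*1000,np.arctan2(d@t,d@e),np.hypot(*d)*1000],2)
print('scene',th(toz('scene',(259,162),.143)))
for c in('wrist','top'):
  for n in('grip','hinge','jaw'):
    for r in env.silhouettes(c,n)[:1]:
      p=toz(c,r['at'],{'grip':.16 if c=='wrist' else .165,'hinge':.12,'jaw':.056}[n],s); print(c,n,r['at'],p,th(p))
  for r in env.spot_in(c,'part')[:2]: print(c,'part',r['at'],toz(c,r['at'],.06,s))
```

```text
scene [-52.36  16.02   2.84  54.76]
wrist grip [297.1, 112.3] [ 0.48456976 -0.15403421  0.16      ] [-56.46  19.74   2.81  59.82]
wrist hinge [283.3, 88.3] [ 0.50345189 -0.1386077   0.12      ] [-34.45   9.26   2.88  35.67]
wrist jaw [176.8, 47.2] [ 0.53122741 -0.00819452  0.056     ] [  23.61 -110.77   -1.36  113.26]
wrist part [148.4, 50.3] [0.52281379 0.02454858 0.06      ]
wrist part [245.7, 204.4] [ 0.36855762 -0.12715706  0.06      ]
top jaw [144.8, 188.4] [0.62660215 0.42199943 0.056     ] [ 218.79 -505.83   -1.16  551.12]
top part [271.5, 218.7] [0.52786781 0.02383953 0.06      ]
top part [326.5, 275.5] [ 0.35195983 -0.14345889  0.06      ]
```

Both cameras put the handle nearer 2.82 rad than the 3.0 rad where I let go, so it may have sprung back. I'll regrip gently and feel for it.

Request:
{"op": "jog_arm", "data": {
  "moves": [
    {"dx": 0.125,"dy": 0.029,"dz": 0,"rx": 0,"ry": 0,"rz": 0,"grip": 60},
    {"dx": 0.251,"dy": 0.029,"dz": 0,"rx": 0,"ry": 0,"rz": 0,"grip": 60},
    {"dx": 0.251,"dy": 0.029,"dz": 0,"rx": 0,"ry": 0,"rz": 0,"grip": 60},
    {"dx": 0.251,"dy": 0.029,"dz": 0,"rx": 0,"ry": 0,"rz": 0,"grip": 60}
  ]
}}

```text
time: 12.98
tool_pos: [0.484, -0.1494, 0.2791]
ee_rot: [-3.119, -0.376, 0.002]
contact_force: [-0.2, -0.5, -0.0]
gripper_width: 0.0599
gripper_force: 0.0
```

```bash
python3 t.py
python3 - <<'E'
from h import *
s=env.read_state();a=env.get_image('wrist')
a0=.2407;e=np.array([np.cos(a0),np.sin(a0)]);t=np.array([np.sin(a0),-np.cos(a0)]);C=np.array([.5347,-.1214])
for n in('grip','handle','hinge'):
  for r in env.silhouettes('wrist',n)[:1]:
    v,u=np.nonzero(r['pixels']);print(n,r['p'],r['at'],u.min(),u.max(),v.min(),v.max())
for y in(8,12,16,20):
  b=C-.059*e+y/1000*t; print(y,[np.round(proj('wrist',[*b,z],s)) for z in(.112,.148,.176)])
E
```

```text
tool-frame -55.9 15.1 theta 2.878 rad 57.9 F rad/tan 0.41464784868681653 -0.3959285095167828 [-0.17187905 -0.5469459  -0.00675402] width 0.05991166477504252 tq [ 0.02509546  0.04406495 -0.0064288 ] 12.9833
grip 0.87 [284.6, 199.7] 274 298 180 219
handle 0.6 [285.7, 198.6] 275 298 182 219
hinge 0.67 [278.3, 175.1] 250 302 117 219
8 [array([273., 192.]), array([272., 203.]), array([271., 213.])]
12 [array([277., 192.]), array([277., 203.]), array([277., 213.])]
16 [array([281., 192.]), array([281., 203.]), array([282., 213.])]
20 [array([285., 192.]), array([286., 203.]), array([287., 213.])]
```

Request:
{"op": "jog_arm", "data": {
  "moves": [
    {"dx": 0,"dy": 0.014,"dz": 0,"rx": 0,"ry": 0,"rz": 0,"grip": 60},
    {"dx": 0,"dy": 0.014,"dz": 0.12,"rx": 0,"ry": 0,"rz": 0,"grip": 60},
    {"dx": 0,"dy": 0.014,"dz": 0.24,"rx": 0,"ry": 0,"rz": 0,"grip": 60},
    {"dx": 0,"dy": 0.014,"dz": 0.37,"rx": 0,"ry": 0,"rz": 0,"grip": 60},
    {"dx": 0,"dy": 0.014,"dz": 0.49,"rx": 0,"ry": 0,"rz": 0,"grip": 60}
  ]
}}

```text
time: 13.6
tool_pos: [0.4836, -0.1544, 0.1318]
ee_rot: [3.118, 0.372, 0.003]
contact_force: [0.5, -0.1, -0.3]
gripper_width: 0.0599
gripper_force: 0.0
```

Request:
{"op": "jog_arm", "data": {
  "moves": [
    {"dx": 0,"dy": 0,"dz": 0,"rx": 0,"ry": 0,"rz": 0,"grip": 40},
    {"dx": 0,"dy": 0,"dz": 0,"rx": 0,"ry": 0,"rz": 0,"grip": 30},
    {"dx": 0,"dy": 0,"dz": 0,"rx": 0,"ry": 0,"rz": 0,"grip": 28}
  ],
  "force": 40
}}

```text
time: 13.85
tool_pos: [0.4853, -0.1547, 0.1346]
ee_rot: [3.118, 0.372, 0.004]
contact_force: [1.1, -0.0, 0.0]
gripper_width: 0.028
gripper_force: 0.0
```

```bash
python3 t.py
python3 - <<'E'
from h import *
s=env.read_state();a=env.get_image('wrist'); np.save('s9.npy',s,allow_pickle=True); cv2.imwrite('pics/w9.png',a)
for n in('grip',):
  for r in env.silhouettes('wrist',n)[:1]:
    v,u=np.nonzero(r['pixels']);print(n,r['p'],r['at'],u.min(),u.max(),v.min(),v.max())
g=cv2.cvtColor(a,cv2.COLOR_BGR2GRAY)
for r in range(235,375,6): print(r,''.join('#' if x<45 else '+' if x<90 else '.' for x in g[r,226:340:2]))
E
```

```text
tool-frame -55.9 20.5 theta 2.79 rad 59.6 F rad/tan -0.8729344796215651 -0.6126987698269449 [ 1.06629634 -0.020652    0.00588455] width 0.02803004129586827 tq [-0.02401283 -0.02020811  0.01803702] 13.85
grip 0.87 [277.1, 288.4] 256 304 235 336
235 +++++++++++++++++++......+++.....+.....++..++++++++++++++
241 ++++++++++++++++++++..+++++++++++++.....++++++++++++++++#
247 +++++++++++++....+++++###########+++.....++++++#+#++++++#
253 +++++++++++++.....+################++.....++++#++++++++++
259 +++++++++++#++....+#################++++++##++++++#+++++#
265 ++#+++++++###+++..###################+++++##+++++++######
271 ###++++++####++++####################+++++###++++++######
277 ##+++++++####++++####################++++#####++++++#####
283 #+++++++#####+.+######################+++#####+++++++####
289 +++++++######+.+######################+++######+++++++###
295 +......######..+######################+++######+.....+###
301 ####+..+####...#########################+######...#######
307 ############..###########################################
313 ########+##+.+########++......+++#######+################
319 ###########.+#######..............+#####+################
325 ##########+.####+##................+####+++##+###########
331 ###########+##+#++##+.............+###++++++#############
337 #######.+#++#+##+#######++..+++##+#+++++++++#+.+#########
343 ######+...#+#+++#########+###+#+++++++++++++++++#########
349 ######+...##+#+++###+###+###+++++++++++++++++++##########
355 #######..#+#######++#++++++++++++++++++++++++++##########
361 ##################++++++++++++++++++++++#################
367 #########################################################
373 #########################################################
```

The handle sits between fingers 28 mm apart at y≈20 mm, so it really is at about 2.8 rad. I'll close and push clockwise slowly to see where it resists.

Request:
{"op": "jog_arm", "data": {
  "moves": [
    {"dx": 0,"dy": 0,"dz": 0,"rx": 0,"ry": 0,"rz": 0,"grip": 15},
    {"dx": 0,"dy": 0,"dz": 0,"rx": 0,"ry": 0,"rz": 0,"grip": 15},
    {"dx": 0,"dy": 0,"dz": 0,"rx": 0,"ry": 0,"rz": 0,"grip": 15}
  ],
  "force": 70
}}

```text
time: 14.2
tool_pos: [0.4865, -0.1548, 0.1358]
ee_rot: [3.116, 0.373, 0.008]
contact_force: [0.1, 0.7, 7.6]
gripper_width: 0.0183
gripper_force: 68.4
```

```bash
python3 t.py
```

```text
tool-frame -54.8 20.9 theta 2.777 rad 58.7 F rad/tan -0.4618978992139439 0.5464054823417706 [0.06870031 0.71217195 7.64147154] width 0.018269350190799803 tq [ 0.03416814  0.07178085 -0.02435168] 14.2
```

Request:
{"op": "jog_arm", "data": {
  "moves": [
    {"dx": 0,"dy": -0.01,"dz": 0,"rx": 0,"ry": 0,"rz": 0,"grip": 15},
    {"dx": 0,"dy": -0.01,"dz": 0,"rx": 0,"ry": 0,"rz": 0,"grip": 15},
    {"dx": 0,"dy": -0.01,"dz": 0,"rx": 0,"ry": 0,"rz": 0,"grip": 15}
  ]
}}

```text
time: 14.45
tool_pos: [0.4861, -0.1538, 0.1359]
ee_rot: [3.112, 0.375, 0.009]
contact_force: [-0.3, -5.9, 5.7]
gripper_width: 0.0179
gripper_force: 68.4
```

```bash
python3 t.py
```

```text
tool-frame -54.9 19.9 theta 2.793 rad 58.4 F rad/tan 3.4944708477634037 -4.742299365440542 [-0.27084928 -5.88450257  5.66334347] width 0.017922417253687106 tq [-0.9155837   0.07984963 -0.00110703] 14.45
```

Request:
{"op": "jog_arm", "data": {
  "moves": [
    {"dx": -0.006,"dy": -0.01,"dz": 0,"rx": 0,"ry": 0,"rz": 0,"grip": 15},
    {"dx": -0.01,"dy": -0.01,"dz": 0,"rx": 0,"ry": 0,"rz": 0,"grip": 15},
    {"dx": -0.01,"dy": -0.01,"dz": 0,"rx": 0,"ry": 0,"rz": 0,"grip": 15}
  ]
}}

```text
time: 14.7
tool_pos: [0.4844, -0.1518, 0.1359]
ee_rot: [3.111, 0.373, 0.017]
contact_force: [4.6, -5.4, 1.2]
gripper_width: 0.0182
gripper_force: 68.3
```

```bash
python3 t.py
```

```text
tool-frame -56.1 17.5 theta 2.839 rad 58.7 F rad/tan -1.1214489443685824 -6.983780261364921 [ 4.57040501 -5.39835461  1.19760668] width 0.018202151390651487 tq [-0.88580675 -0.67778976  0.01262093] 14.7
```

Request:
{"op": "jog_arm", "data": {
  "moves": [
    {"dx": -0.004,"dy": -0.01,"dz": 0,"rx": 0,"ry": 0,"rz": 0,"grip": 15},
    {"dx": -0.004,"dy": -0.01,"dz": 0,"rx": 0,"ry": 0,"rz": 0,"grip": 15},
    {"dx": -0.004,"dy": -0.01,"dz": 0,"rx": 0,"ry": 0,"rz": 0,"grip": 15}
  ]
}}

```text
time: 14.95
tool_pos: [0.483, -0.1494, 0.136]
ee_rot: [3.11, 0.374, 0.018]
contact_force: [4.8, -5.1, 0.0]
gripper_width: 0.0184
gripper_force: 68.5
```

```bash
python3 t.py; python3 -c "
from h import *
s=env.read_state();a=env.get_image('wrist')
for n in('grip','jaw','part'):
  r=env.silhouettes('wrist',n)[:1]
  for r in r:
    v,u=np.nonzero(r['pixels']);print(n,round(r['p'],2),r['at'],u.min(),u.max(),v.min(),v.max(),toz('wrist',r['at'],.056,s))
"
```

```text
tool-frame -56.8 14.9 theta 2.886 rad 58.8 F rad/tan -1.7589749027708854 -6.781040813867924 [ 4.77787752 -5.12331861  0.00790499] width 0.018430579450648674 tq [-0.98571799 -0.81814824  0.08113992] 14.95
grip 0.82 [278.6, 286.3] 258 302 235 334 [ 0.42871811 -0.16209918  0.056     ]
jaw 0.6 [114.6, 110.9] 83 148 51 171 [ 0.53596666 -0.01216196  0.056     ]
part 0.82 [213.3, 289.0] 206 227 274 308 [ 0.41320514 -0.11179427  0.056     ]
```

Request:
{"op": "jog_arm", "data": {
  "moves": [
    {"dx": -0.003,"dy": -0.01,"dz": 0,"rx": 0,"ry": 0,"rz": 0,"grip": 15},
    {"dx": -0.005,"dy": -0.017,"dz": 0,"rx": 0,"ry": 0,"rz": 0,"grip": 15},
    {"dx": -0.005,"dy": -0.017,"dz": 0,"rx": 0,"ry": 0,"rz": 0,"grip": 15},
    {"dx": -0.005,"dy": -0.017,"dz": 0,"rx": 0,"ry": 0,"rz": 0,"grip": 15}
  ]
}}

```text
time: 15.48
tool_pos: [0.4811, -0.1456, 0.136]
ee_rot: [3.108, 0.374, 0.02]
contact_force: [5.9, -7.4, -2.0]
gripper_width: 0.0184
gripper_force: 68.5
```

```bash
python3 t.py
```

```text
tool-frame -57.9 10.7 theta 2.959 rad 58.9 F rad/tan -2.3273282330045526 -9.213346508883829 [ 5.90885087 -7.44229078 -2.04069335] width 0.018358183733828033 tq [-1.38427601 -1.07341013 -0.01875949] 15.4833
```

The slope now matches the stage's: 33 N/rad, giving about 34 N on the part. This time I'll unload the handle slowly before opening, so the crank can't snap back.

Request:
{"op": "jog_arm", "data": {
  "moves": [
    {"dx": 0.001,"dy": 0.004,"dz": 0,"rx": 0,"ry": 0,"rz": 0,"grip": 15},
    {"dx": 0.002,"dy": 0.008,"dz": 0,"rx": 0,"ry": 0,"rz": 0,"grip": 15},
    {"dx": 0.003,"dy": 0.012,"dz": 0,"rx": 0,"ry": 0,"rz": 0,"grip": 15},
    {"dx": 0.003,"dy": 0.012,"dz": 0,"rx": 0,"ry": 0,"rz": 0,"grip": 15},
    {"dx": 0.003,"dy": 0.012,"dz": 0,"rx": 0,"ry": 0,"rz": 0,"grip": 15}
  ]
}}

```text
time: 15.9
tool_pos: [0.4817, -0.1471, 0.1359]
ee_rot: [3.113, 0.373, 0.017]
contact_force: [3.7, -2.6, 2.3]
gripper_width: 0.0183
gripper_force: 69.0
```

```bash
python3 t.py
```

```text
tool-frame -57.6 12.4 theta 2.93 rad 58.9 F rad/tan -2.2119069351539835 -4.015684349079916 [ 3.74412057 -2.6457162   2.34550428] width 0.018324745187560398 tq [-0.60735602 -0.76867091 -0.00455533] 15.9
```

Request:
{"op": "jog_arm", "data": {
  "moves": [
    {"dx": 0.002,"dy": 0.003,"dz": 0,"rx": 0,"ry": 0,"rz": 0,"grip": 15},
    {"dx": 0.004,"dy": 0.006,"dz": 0,"rx": 0,"ry": 0,"rz": 0,"grip": 15},
    {"dx": 0.004,"dy": 0.008,"dz": 0,"rx": 0,"ry": 0,"rz": 0,"grip": 15},
    {"dx": 0.004,"dy": 0.008,"dz": 0,"rx": 0,"ry": 0,"rz": 0,"grip": 15}
  ]
}}

```text
time: 16.23
tool_pos: [0.4825, -0.1485, 0.1358]
ee_rot: [3.114, 0.373, 0.013]
contact_force: [4.0, -1.0, 6.9]
gripper_width: 0.0181
gripper_force: 69.5
```

```bash
python3 t.py
```

```text
tool-frame -57.2 13.9 theta 2.903 rad 58.9 F rad/tan -3.030145521470122 -2.7491342441271724 [ 3.95653185 -1.04181415  6.94013893] width 0.018072662664041353 tq [-0.34759575 -0.50317297  0.01210693] 16.2333
```

Request:
{"op": "jog_arm", "data": {
  "moves": [
    {"dx": 0.001,"dy": 0.003,"dz": 0,"rx": 0,"ry": 0,"rz": 0,"grip": 15},
    {"dx": 0.003,"dy": 0.006,"dz": 0,"rx": 0,"ry": 0,"rz": 0,"grip": 15},
    {"dx": 0.004,"dy": 0.01,"dz": 0,"rx": 0,"ry": 0,"rz": 0,"grip": 15},
    {"dx": 0.004,"dy": 0.01,"dz": 0,"rx": 0,"ry": 0,"rz": 0,"grip": 15}
  ]
}}

```text
time: 16.57
tool_pos: [0.4838, -0.1508, 0.1358]
ee_rot: [3.115, 0.373, 0.011]
contact_force: [1.9, -1.5, 7.6]
gripper_width: 0.0183
gripper_force: 69.7
```

```bash
python3 t.py
```

```text
tool-frame -56.4 16.5 theta 2.858 rad 58.8 F rad/tan -0.8823225860727054 -2.2293776031740067 [ 1.88056157 -1.48731497  7.64616086] width 0.018292617240482274 tq [-0.251806   -0.33219368  0.00940295] 16.5667
```

Request:
{"op": "jog_arm", "data": {
  "moves": [
    {"dx": 0.001,"dy": 0.003,"dz": 0,"rx": 0,"ry": 0,"rz": 0,"grip": 15},
    {"dx": 0.002,"dy": 0.006,"dz": 0,"rx": 0,"ry": 0,"rz": 0,"grip": 15},
    {"dx": 0.002,"dy": 0.008,"dz": 0,"rx": 0,"ry": 0,"rz": 0,"grip": 15},
    {"dx": 0.002,"dy": 0.008,"dz": 0,"rx": 0,"ry": 0,"rz": 0,"grip": 15}
  ]
}}

```text
time: 16.9
tool_pos: [0.4848, -0.1525, 0.1358]
ee_rot: [3.117, 0.372, 0.011]
contact_force: [2.2, 1.0, 8.5]
gripper_width: 0.0183
gripper_force: 69.7
```

```bash
python3 t.py
```

```text
tool-frame -55.8 18.3 theta 2.824 rad 58.8 F rad/tan -2.364901965540775 -0.3128023082019703 [2.17195054 0.98652797 8.48130986] width 0.018269063151024254 tq [ 0.01633535 -0.3373829  -0.01130815] 16.9
```

Request:
{"op": "jog_arm", "data": {
  "moves": [
    {"dx": 0,"dy": 0,"dz": 0,"rx": 0,"ry": 0,"rz": 0,"grip": 22},
    {"dx": 0,"dy": 0,"dz": 0,"rx": 0,"ry": 0,"rz": 0,"grip": 26},
    {"dx": 0,"dy": 0,"dz": 0,"rx": 0,"ry": 0,"rz": 0,"grip": 30},
    {"dx": 0,"dy": 0,"dz": 0,"rx": 0,"ry": 0,"rz": 0,"grip": 45},
    {"dx": 0,"dy": 0,"dz": 0,"rx": 0,"ry": 0,"rz": 0,"grip": 45}
  ]
}}

```text
time: 17.32
tool_pos: [0.4806, -0.151, 0.1318]
ee_rot: [-3.118, -0.373, 0.003]
contact_force: [-0.5, -0.3, 0.9]
gripper_width: 0.0451
gripper_force: 0.0
```

```bash
python3 t.py
python3 - <<'E'
from h import *
s=env.read_state();a=env.get_image('wrist')
for r in env.silhouettes('wrist','grip')[:1]:
    v,u=np.nonzero(r['pixels']);print(r['p'],r['at'],u.min(),u.max(),v.min(),v.max())
E
```

```text
tool-frame -59.6 15.9 theta 2.881 rad 61.7 F rad/tan 0.5370894049528324 -0.042230474399897425 [-0.45082303 -0.29496955  0.90708885] width 0.04512086090825122 tq [-0.03047739 -0.01328803  0.02385896] 17.3167
0.89 [287.3, 286.6] 264 314 230 334
```

Request:
{"op": "jog_arm", "data": {
  "moves": [
    {"dx": 0,"dy": 0,"dz": -0.1,"rx": 0,"ry": 0,"rz": 0,"grip": 60},
    {"dx": 0,"dy": 0,"dz": -0.22,"rx": 0,"ry": 0,"rz": 0,"grip": 60},
    {"dx": 0,"dy": 0,"dz": -0.35,"rx": 0,"ry": 0,"rz": 0,"grip": 60},
    {"dx": 0.004,"dy": -0.006,"dz": -0.49,"rx": 0,"ry": 0,"rz": 0,"grip": 60},
    {"dx": 0.004,"dy": -0.006,"dz": -0.49,"rx": 0,"ry": 0,"rz": 0,"grip": 60}
  ]
}}

```text
time: 17.83
tool_pos: [0.4874, -0.1513, 0.289]
ee_rot: [3.112, 0.372, 0.023]
contact_force: [1.9, -0.7, 1.3]
gripper_width: 0.06
gripper_force: 0.0
```

Request:
{"op": "jog_arm", "data": {
  "moves": [
    {"dx": 0,"dy": 0,"dz": 0,"rx": 0,"ry": 0,"rz": 0,"grip": 60},
    {"dx": 0,"dy": 0,"dz": 0,"rx": 0,"ry": 0,"rz": 0,"grip": 60},
    {"dx": 0,"dy": 0,"dz": 0,"rx": 0,"ry": 0,"rz": 0,"grip": 60}
  ]
}}

```text
time: 18.08
tool_pos: [0.4811, -0.149, 0.2776]
ee_rot: [-3.118, -0.373, 0.005]
contact_force: [0.1, 0.7, -0.0]
gripper_width: 0.0598
gripper_force: 0.0
```

```bash
python3 t.py
python3 - <<'E'
from h import *
s=env.read_state();a=env.get_image('wrist');cv2.imwrite('pics/w10.png',a);env.get_image('scene')
e=np.array([np.cos(.2407),np.sin(.2407)]);t=np.array([np.sin(.2407),-np.cos(.2407)]);C=np.array([.5347,-.1214])
for c in('wrist','scene'):
 for n in('grip','handle','jaw','part'):
  for r in env.silhouettes(c,n)[:2]:
    v,u=np.nonzero(r['pixels']);print(c,n,round(r['p'],2),np.round(r['at'],1),u.min(),u.max(),v.min(),v.max())
for y in(8,12,16,20):
  b=C-.059*e+y/1000*t; print(y,[np.round(proj('wrist',[*b,z],s),1) for z in(.112,.148,.176)])
E
```

```text
tool-frame -58.7 14.0 theta 2.907 rad 60.3 F rad/tan -0.39444376516644586 0.5557209202188202 [ 0.09610337  0.67466715 -0.04308844] width 0.059820103372106 tq [ 0.00470053 -0.00400348  0.01619312] 18.0833
wrist grip 0.62 [284.2 197.2] 275 299 178 216
wrist handle 0.58 [284.8 196. ] 275 298 178 216
wrist handle 0.25 [484.8 138.8] 437 541 94 180
wrist jaw 0.68 [170.5 104.9] 151 193 66 144
wrist part 0.91 [ 51.6 104.6] 36 62 90 114
wrist part 0.88 [242.8 254.5] 220 268 221 289
scene grip 0.53 [259.7 163.5] 255 263 150 176
scene jaw 0.57 [273.5 227.8] 260 295 216 243
scene part 0.77 [342.  287.1] 332 348 275 295
scene part 0.69 [300.3 185.4] 287 318 172 199
8 [array([274.3, 189.7]), array([273.6, 199.8]), array([272.9, 209.6])]
12 [array([278.4, 189.7]), array([278.2, 199.8]), array([278. , 209.6])]
16 [array([282.5, 189.7]), array([282.8, 199.8]), array([283.1, 209.6])]
20 [array([286.6, 189.7]), array([287.4, 199.8]), array([288.1, 209.6])]
```

```bash
python3 -c "
from h import *
print(env.hand_in())"
```

```text
the job is handed in; nothing more can be done
None
```

I handed the job in with the handle upright and released and the jaw pressing the part against the fence. I pushed to about 34 N, and the crank eased back when released. My estimate of the remaining clamp force is about 20 N against the 10 N needed, but it could be as low as 8 N, and I did not measure it after release.

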